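# Move the battery pack from the charger to the emergency lamp

### The arm

A 7-joint arm with a two-finger parallel gripper is mounted at the origin on the work surface. World frame = base frame: x ahead of the robot, y to its left, z up, the work surface at z = 0. Lengths are in m, angles in rad, forces in N, time in s.
With the tool pointing down it reaches from about 0.425 to 0.825 m from the base axis. Payload 3.6 kg.
Tool frame: the origin (TCP) lies where the fingers leave the gripper's body, on its centre line; the fingertips stand 73 mm ahead of it and the grasp point (between the pads) lies 54 mm ahead of it; z points along the fingers, y is the line along which they close (so a half turn about z gives the same grasp; the last joint's range is limited). The gripper opens to 85 mm and grips with 20 to 120 N. Pads are 22 mm wide; open, the fingers measure 114 mm over their backs; the gripper's body (76 mm by 85 mm) begins 54 mm behind the grasp point. The pads swing forward as they close: fully open they stand 13 mm farther back than shut.
Start: joints at [1.113, 0.615, -0.013, 1.423, 0.008, 1.103, -0.04], TCP at [0.272, -0.59, 0.304] pointing down, gripper open.
Joint ranges: [-3.12, 3.12], [-0.3, 2.06], [-1.34, 1.32], [0.26, 2.42], [-1.36, 4.5], [0.01, 1.98], [-2.84, 2.84]. Speed limits (rad/s): [2.79, 2.79, 3.14, 3.14, 3.14, 3.14, 3.14].

### API

Orientations are given as a unit quaternion [x, y, z, w].
In Python, from station import arm, snapshot, camera_info, ticket gives the robot as it stands. Calls block until the motion is done:
- arm.movep(position, orientation): joint-space move of the TCP to a pose.
- arm.line_to(position, velocity=0.15, ori=None): straight line of the TCP; ori=None keeps the orientation; velocity is the mean speed in m/s.
- arm.move_j(angles): joint-space move.
- arm.move_gripper(opening, effort=None): opening from 0.0 (shut) to 1.0 (fully open); effort is the grip in N (None keeps the last); returns when the fingers have stopped.
- arm.pause(seconds).
- arm.ik(position, orientation): joint angles nearest the present ones, or None.
- snapshot(name): name is "side" or "top" or "wrist"; returns the picture (480x640x3 uint8, blue, green, red); there is no depth.
- camera_info(name): a dict with "fx", "fy", "cx", "cy" (pixels), "R" (3x3) and "t" (3): a world point X has camera coordinates R X + t; the wrist camera has in their place "T_tool_cam" (4x4, takes a point from camera to tool coordinates, whose origin is the TCP and whose axes are the flange's). Camera axes: x right, y down, z forward; pixel columns grow to the right and rows downward; lengths in m; the calibration is good to about 2 mm. The wrist camera is an equidistant fisheye: a pixel r from the principal point sees the ray r / f radians off the axis. A picture is of the moment at which its call begins: read the wrist's pose just before it. camera_info takes no time and is no camera call.
A pose or a line that the arm cannot do raises arm.MotionError and nothing moves.
- ticket.finish_job(): hands the job in; it is judged then, once.
Readings, each from a call of its own:
- arm.read_time(): time.
- arm.read_joint_positions(): joint angles.
- arm.read_dq(): joint speeds.
- arm.read_effort(): joint torques, N m.
- arm.read_tool_pos(): TCP position.
- arm.read_eef_rot(): TCP orientation.
- arm.read_ft_force(): force on the tool from outside, world axes, zero at the start.
- arm.read_wrist_torque(): the same for the moment, N m.
- arm.read_opening(): opening from 0.0 (shut) to 1.0 (fully open).
- arm.read_finger_force(): force on a finger pad.
Only numpy, scipy, OpenCV 4.12 (cv2) and the standard library are available. Lean on these libraries where they do the work, as an engineer would, in place of code of your own. Each camera call takes 0.05 s, during which the arm holds its last target. There are 200 camera calls.

### The job

A brown-out is coming: press down the sprung catch on the charger so that the battery pack pops loose, draw the pack out of the charger, and slide it along the dovetail of the emergency lamp until the lamp's catch clicks up behind it, then let go. The lamp's end stop is adjustable, so feel for it and do not force the pack or press hard on either dock; leave the other things on the bench where they are.

Things in the scene. Friction and masses are not known exactly. Their poses are not given: they have to be found in the camera images.
- pack: Black battery pack, 60 long (x), 60 mm high, 0.25 to 0.5 kg. Body 40 mm wide (y), flat sides 12 to 60 mm above its underside: grip there from above across y. Below it a dovetail foot of full length, 54 mm wide near the underside, 44 mm at 12 mm height. Origin: centre of the underside. Same both ways round. Starts latched in the charger.
- charger: Fixed grey dock on the bench with an open-topped dovetail channel along its x axis. Origin: on the bench under the mouth of the rails, on the centre line; +x points in (home), -x out. Channel floor 14 mm above the bench, going on as an open apron from x = -95 to 0 mm; a groove 32 wide, 10 mm deep in mid floor. Grey box behind, 110 wide, 45 high, x = 132 to 207 mm.
- charger_mouth (a point): Mid channel at the mouth of the charger's rails, on the channel floor, 14 mm above the bench. Rails run from here to x = 118 mm; tops 30 mm above the bench, 47 mm apart; about 1.3 mm play on each side of the foot. Flared lead-ins reach 18 mm out from the mouth and open by 5 mm a side.
- charger_home (a point): Where the origin of the latched pack lies: 71 mm in from the charger's mouth, on the channel floor, 14 mm above the bench; the pack's x axis lies along the charger's. A black sprung ejector (8 N latched, 4 N at the end) is at the pack's nose and pushes the pack out by about 24 mm once the catch is pressed fully down and the way is clear.
- charger_press (a point): Point on the flat top of the charger's catch where to press it down, 10 mm in front of (to -x of) the catch's upright face and the latched pack's tail, 20 mm above the bench.
- charger_catch (a joint): Steel wedge 24 mm wide in the charger's groove, flat top 16 mm long, ramp on the mouth side, upright face 40.5 mm in from the mouth. 0 = up, 6 mm above the floor, blocking the pack; positive = pressed down (m): 0.006 flush, end 0.0085. Spring 2 N at 0, 4 N flush, plus friction of the pack leaning on it. A pack lying over it holds it at 0.006.
- lamp: Fixed white emergency lamp with the same channel, apron, groove, rails and lead-ins as the charger, rails 158 mm long. Origin: on the bench under the mouth of its rails, +x points in (home); floor 14 mm above the bench. No ejector. White housing behind, 110 wide, 62 mm high, x = 178 to 258 mm, with a round glass on top, up to 80 mm high.
- lamp_mouth (a point): Mid channel at the mouth of the lamp's rails, on the floor. The steel stop (34 wide, 41 mm high, knob on top to 51 mm) and the catch are one unit, clamped for the pack's length anywhere in a 40 mm range, not reported: the pack is home with its origin 70.5 to 113.5 mm in from here. The pack has about 3 mm of play between catch and stop.
- lamp_catch (a joint): Lamp's catch, shape and spring as the charger's; upright face 40.5 to 80.5 mm in from the mouth as set. 0 = up, 0.006 = held flush by a pack riding over it (m); it springs up to 0 behind the pack's tail when the pack is home. Pushing the pack over it takes about 4 to 10 N.
- can0: Flattened aluminium can, 66 mm across, 17 mm thick, between the docks; origin under its centre. Leave alone.
- can1: Flattened can as can0, the lower one of a pile of two. Leave alone.
- can2: Flattened can on top of can1. Leave alone.
- block: Wooden block 140 x 70 x 50 mm in front of the robot, nearer than the docks; origin under its centre. Leave alone.
- basin: Turquoise plastic basin, 300 mm across, 110 mm high, at the left; origin under its centre. Leave alone.
- tongs: Steel tongs 240 mm long, 52 mm wide, lying at the right; origin at their middle. Leave alone.
- jar: Glass jar 90 mm across, 140 mm high, far left; origin under its centre. Leave alone.
Mind the look-alikes: they are no part of the job. What is meant by the pack is not green, and is the larger of those in its own colour.

How it is judged:
On the way, in this order (a step that is already met when the one before it is completed fails the run):
1. the charger's catch has been pressed and the pack has popped out past it, by at least 12 mm (x of pack in the frame of charger below 0.058 m), for 0.1 s.
2. the pack slides between the lamp's rails and holds the lamp's catch down (value of joint lamp_catch above 0.004 m and x of pack in the frame of lamp between 0 and 0.113 m and y of pack in the frame of lamp between -0.005 and 0.005 m and z of pack in the frame of lamp below 0.02 m), for 0.1 s.
At the end, for the whole second after the job is handed in: The pack rests in the lamp's dovetail, its origin 69.5 to 115.5 mm in from the rail mouth, within 4 mm of the centre line and 0.08 rad of straight and upright, with the lamp's catch up behind it (joint below 2.5 mm), at rest (x of pack in the frame of lamp between 0.0695 and 0.1155 m and y of pack in the frame of lamp between -0.004 and 0.004 m and z of pack in the frame of lamp below 0.018 m and angle between the x axis of pack and the x axis of lamp, either way round below 0.08 rad and angle between pack's own z axis and vertical below 0.08 rad and value of joint lamp_catch below 0.0025 m and linear speed of pack below 0.02 m/s); the robot touches nothing.
It fails at once if the pack is pushed against the lamp's end stop with more than 28 N (contact force between pack and lamp_stop_c0 above 28 N).
It fails at once if the pack is forced against the lamp with more than 60 N (contact force between pack and lamp above 60 N).
It fails at once if the pack is forced against the charger with more than 60 N (contact force between pack and charger above 60 N).
It fails at once if the robot presses on the charger or the lamp with more than 40 N (contact force between the arm and charger above 40 N or contact force between the arm and lamp above 40 N).
It fails at once if a bystander is moved more than 30 mm (distance of any of can0, can1, can2, block, basin, tongs, jar from where it was at the start of the episode above 0.03 m).
It also fails if it takes over 70 s, if anything falls off the work surface, if the arm or the gripper's body presses on something with over 40 N, if the wrist force passes 120 N, or if a joint passes its speed limit or range.

## Working session

There is one attempt and no reset: what is moved stays moved. The work goes in short steps, each a Python script; the robot and the scene stay as the last script left them, time stands still between calls to the robot, and variables do not carry over. Pictures are saved under pics/ and viewed, at most 10 in all, crops included, and the job is handed in when it is done.

```bash
mkdir -p pics; ls; python3 - <<'E'
from station import arm,snapshot,camera_info
import cv2
for n in("top","side"):
    cv2.imwrite(f"pics/{n}0.png",snapshot(n)); print(n,camera_info(n))
print(camera_info("wrist")); print(arm.read_tool_pos(),arm.read_eef_rot(),arm.read_time(),arm.read_opening())
E
```

```text
pics
top {'fx': 608.4357398437888, 'fy': 608.4357398437888, 'cx': 318.72082872577687, 'cy': 244.73983200403342, 'R': array([[ 0.01451673, -0.9998615 ,  0.00813917],
       [-0.99591112, -0.0151843 , -0.08905326],
       [ 0.08916452, -0.00681313, -0.99599361]]), 't': array([-1.07136071e-03,  5.88284001e-01,  1.74602797e+00])}
side {'fx': 503.7374480768361, 'fy': 503.7374480768361, 'cx': 327.48404207780715, 'cy': 241.98201501380726, 'R': array([[-0.87220345, -0.48914009, -0.00176498],
       [-0.27139304,  0.48692644, -0.83020989],
       [ 0.40694836, -0.72363293, -0.55744813]]), 't': array([0.49763347, 0.19913656, 1.21645264])}
{'fx': 371.64829954431775, 'fy': 371.64829954431775, 'cx': 322.1559461205859, 'cy': 235.438218933144, 'T_tool_cam': array([[ 5.19323225e-04, -9.46970233e-01, -3.21320881e-01,
         8.22037357e-02],
       [ 9.99999612e-01,  7.20395032e-04, -5.06875327e-04,
        -1.72984946e-04],
       [ 7.11473813e-04, -3.21320493e-01,  9.46970239e-01,
        -6.95338749e-02],
       [ 0.00000000e+00,  0.00000000e+00,  0.00000000e+00,
         1.00000000e+00]])}
[ 0.27184531 -0.58985602  0.30284748] [ 9.76769256e-01  2.14290645e-01 -2.47268380e-04 -1.13044849e-03] 0.1 1.0021688102423278
```

View pics/top0.png

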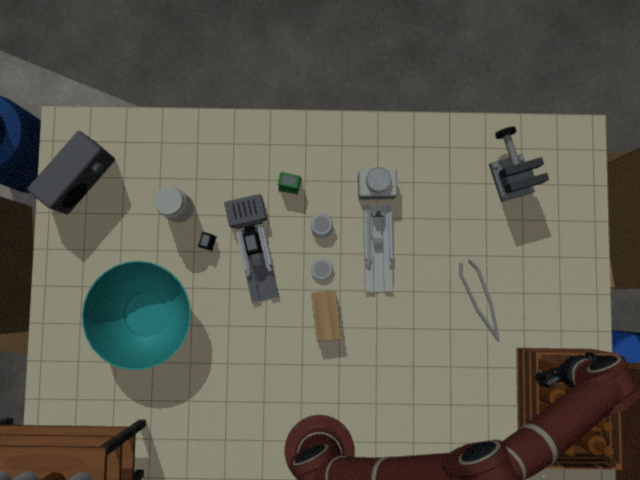

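View pics/side0.png

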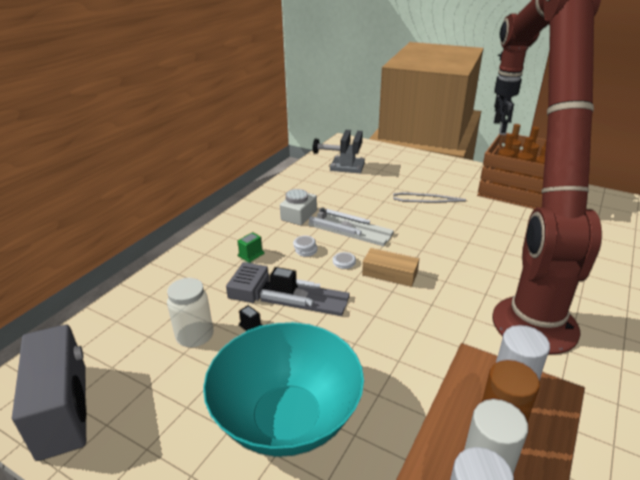

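```bash
cat > h.py <<'E'
from station import arm,snapshot,camera_info,ticket
import numpy as np,cv2
from scipy.spatial.transform import Rotation as Ro
def top_pt(u,v,z,n="top"):
    c=camera_info(n); R,t=c["R"],c["t"]
    d=R.T@[(u-c["cx"])/c["fx"],(v-c["cy"])/c["fy"],1]; o=-R.T@t
    return o+d*(z-o[2])/d[2]
def wrist_pt(u,v,z,p,q):
    c=camera_info("wrist"); a=np.array([u-c["cx"],v-c["cy"]]); r=np.hypot(*a); th=r/c["fx"]
    d=np.r_[a/max(r,1e-9)*np.sin(th),np.cos(th)]
    T=c["T_tool_cam"]; R=Ro.from_quat(q).as_matrix()
    o=R@T[:3,3]+p; d=R@T[:3,:3]@d
    return o+d*(z-o[2])/d[2]
def wrist_px(X,p,q):
    c=camera_info("wrist");T=c["T_tool_cam"];R=Ro.from_quat(q).as_matrix()
    x=T[:3,:3].T@(R.T@(np.array(X)-p)-T[:3,3]); s=np.hypot(x[0],x[1]); th=np.arctan2(s,x[2])
    return np.array([c["cx"],c["cy"]])+c["fx"]*th*x[:2]/s
def quat(th): return np.array([np.cos(th/2),np.sin(th/2),0,0])  # tool x along th, z down
def best(pos,th):
    """of the two half turns, the one nearer mid-range in the last joint"""
    o=[(abs(j[6]),t) for t in(th,th+np.pi) for j in[arm.ik(pos,quat(t))] if j is not None]
    return min(o)[1]
def wshot(name):
    p,q=np.array(arm.read_tool_pos()),np.array(arm.read_eef_rot()); im=snapshot("wrist")
    cv2.imwrite(f"pics/{name}.png",im); np.savez(f"pics/{name}.npz",p=p,q=q); return im,p,q
E
python3 - <<'E'
from h import *
C=[]
for (a,b,zb,L,n) in(((263,298),(242,199),.045,.302,"ch"),((379,291),(378,171),.062,.353,"la")):
    A,B=top_pt(*a,.014),top_pt(*b,zb); th=np.arctan2(*(B-A)[1::-1])
    print(n,A,B,th,np.linalg.norm((B-A)[:2]),L); m=A[:2]+np.array([np.cos(th),np.sin(th)])*(.095+.05)
    C.append((n,np.r_[m,.24],th))
for n,m,th in C[::-1]:
    t=best(m,th); print(n,m,t,arm.ik(m,quat(t)))
    arm.movep(m,quat(t)); wshot("w_"+n); print(arm.read_time())
E
```

```text
ch [0.43137248 0.16737099 0.014     ] [0.71625354 0.23209251 0.045     ] 0.2233959078148279 0.2921405393605879 0.302
la [ 0.45661093 -0.17010255  0.014     ] [ 0.80139029 -0.1601205   0.062     ] 0.028943886970902714 0.34492382733510196 0.353
la [ 0.6015502  -0.16590627  0.24      ] 0.028943886970902714 [ 0.21042365  0.63653492  0.03965423  1.58374674 -0.02958046  0.92189756
 -1.28165547]
2.1
ch [0.57276933 0.19949464 0.24      ] 3.364988561404621 [ 0.2273627   0.87765446 -1.1507293   1.61558746  0.84419815  1.22174226
  0.6935063 ]
3.875
```

View pics/w_ch.png

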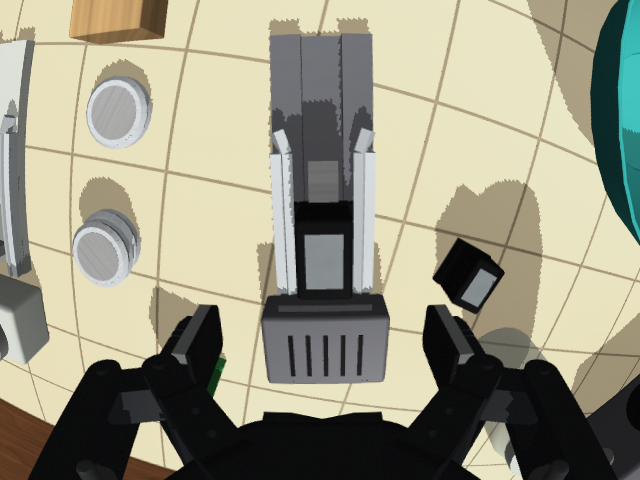

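View pics/w_la.png

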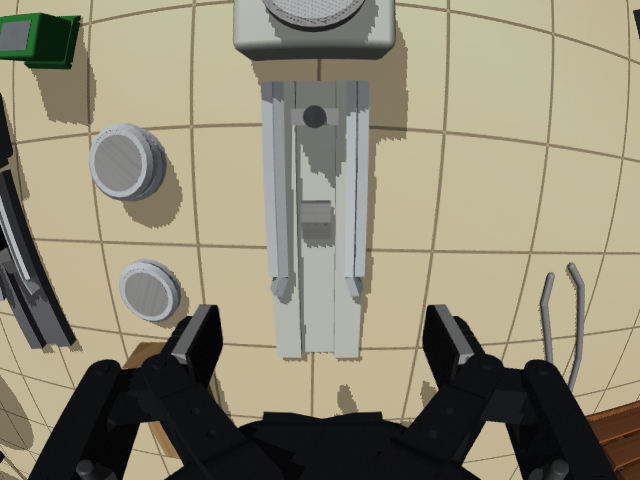

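```bash
python3 - <<'E'
from h import *
np.set_printoptions(precision=4,suppress=True)
def run(n,pts):
    f=np.load(f"pics/w_{n}.npz"); p,q=f["p"],f["q"]
    for k,(a,b,z) in pts.items():
        A,B=wrist_pt(*a,z,p,q),wrist_pt(*b,z,p,q); print(n,k,A[:2],B[:2],"mid",(A+B)[:2]/2,"w",np.linalg.norm(A-B))
run("ch",dict(apron=((271,36),(373,35),.014),groove_end=((302,36),(342,35),.014),mouth=((271,153),(375,152),.03),railin=((289,153),(353,152),.03),
 boxback=((267,382),(386,381),.045),packtail=((295,203),(353,202),.074),packnose=((297,297),(351,297),.074),catchtop_ramp=((308,161),(338,161),.02)))
run("la",dict(apron=((277,357),(359,357),.014),mouth=((272,277),(365,279),.03),railend=((262,82),(369,82),.03),railin_end=((284,82),(348,82),.03),
 knob=((304,117),(326,117),.051),catchface=((302,200),(331,200),.02),groove=((303,352),(336,352),.014)))
# tone profile along rows for sub-pixel edges
for n,rows in(("ch",(60,90,250)),("la",(150,180,250))):
    im=cv2.cvtColor(cv2.imread(f"pics/w_{n}.png"),6).astype(int)
    for r in rows: print(n,r,[ (255+i,im[r,255+i],im[r,256+i]) for i in range(130) if abs(im[r,256+i]-im[r,255+i])>22])
for n in("ch","la"):
    im=cv2.imread(f"pics/w_{n}.png")
    cv2.imwrite(f"pics/crop_{n}.png",cv2.resize(im[120:320,255:395] if n=="ch" else im[70:300,250:380],None,fx=2.6 if n=="la" else 3,fy=2.6 if n=="la" else 3))
a,b=cv2.imread("pics/crop_ch.png"),cv2.imread("pics/crop_la.png"); h=max(a.shape[0],b.shape[0])
cv2.imwrite("pics/both.png",np.hstack([cv2.copyMakeBorder(x,0,h-x.shape[0],0,0,cv2.BORDER_CONSTANT) for x in(a,b)])[:600])
E
```

```text
ch apron [0.4382 0.1272] [0.4199 0.2045] mid [0.429  0.1659] w 0.07942867773340348
ch groove_end [0.4337 0.151 ] [0.426  0.1811] mid [0.4299 0.166 ] w 0.03099840964705493
ch mouth [0.5285 0.1489] [0.5105 0.2252] mid [0.5195 0.187 ] w 0.07835609383491873
ch railin [0.5258 0.1623] [0.5145 0.209 ] mid [0.5201 0.1856] w 0.04803687138201916
ch boxback [0.7304 0.1814] [0.7053 0.2891] mid [0.7179 0.2352] w 0.11057363181865534
ch packtail [0.5517 0.1755] [0.5427 0.2122] mid [0.5472 0.1939] w 0.037772034982371964
ch packnose [0.6188 0.1903] [0.6103 0.228 ] mid [0.6146 0.2092] w 0.03861988422914794
ch catchtop_ramp [0.53   0.1774] [0.5249 0.2002] mid [0.5274 0.1888] w 0.0233760117032712
la apron [ 0.4563 -0.1276] [ 0.4587 -0.2086] mid [ 0.4575 -0.1681] w 0.08103629672167126
la mouth [ 0.552  -0.1278] [ 0.5523 -0.2054] mid [ 0.5522 -0.1666] w 0.07762285923828434
la railend [ 0.7083 -0.1208] [ 0.7101 -0.1999] mid [ 0.7092 -0.1604] w 0.07910130173349704
la railin_end [ 0.7082 -0.1373] [ 0.7092 -0.1844] mid [ 0.7087 -0.1608] w 0.04711142006961844
la knob [ 0.682  -0.1536] [ 0.6824 -0.1687] mid [ 0
[... 2242 characters left out ...]
5, np.int64(120), np.int64(178)), (354, np.int64(176), np.int64(145)), (355, np.int64(145), np.int64(79)), (356, np.int64(79), np.int64(169)), (367, np.int64(168), np.int64(119)), (375, np.int64(118), np.int64(146)), (376, np.int64(146), np.int64(186))]
la 250 [(276, np.int64(174), np.int64(131)), (292, np.int64(110), np.int64(140)), (293, np.int64(140), np.int64(177)), (296, np.int64(176), np.int64(145)), (297, np.int64(145), np.int64(91)), (300, np.int64(110), np.int64(152)), (301, np.int64(152), np.int64(177)), (353, np.int64(177), np.int64(99)), (355, np.int64(88), np.int64(165)), (365, np.int64(151), np.int64(88)), (370, np.int64(76), np.int64(100)), (371, np.int64(100), np.int64(123))]
```

View pics/both.png

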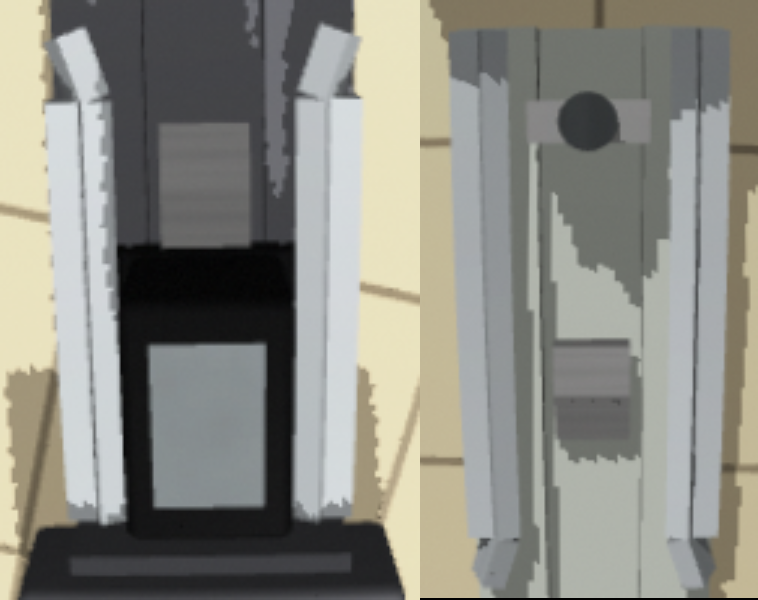

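```bash
python3 - <<'E'
from h import *
np.set_printoptions(precision=4,suppress=True)
def mid(n,c0,c1,r,z):
    f=np.load(f"pics/w_{n}.npz"); a,b=wrist_pt(c0,r,z,f["p"],f["q"]),wrist_pt(c1,r,z,f["p"],f["q"]); return (a+b)[:2]/2
# rows: c0,c1,row,z, known x (nan: only on line)
D=dict(ch=[(271,373,35.5,.014,-.095),(302,342,60,.014,None),(270,373,90,.014,None),(271,375,152.5,.03,0),(308,338.3,202.2,.02,.0405),(296,352.5,221.6,.074,.041),(297.3,351.5,298,.074,.101),(267,386,381.5,.045,.207)],
 la=[(277,359,357,.014,-.095),(303,336,352,.014,None),(272,364.5,278,.03,0),(262,369,82,.03,.158),(302.5,331.5,201.3,.02,None),(304,326,117,.051,None)])
for n,l in D.items():
    P=np.array([mid(n,*a[:4]) for a in l]); m=P.mean(0); d=np.linalg.svd(P-m)[2][0]; d*=np.sign(d[0])
    s=(P-m)@d; e=(P-m)@np.array([-d[1],d[0]]); k=np.array([np.nan if a[4] is None else a[4] for a in l])
    o=np.nanmedian(s-k); print(n,"th",np.arctan2(d[1],d[0]),"mouth",m+o*d,"x-res mm",(s-o-k)*1e3,"x",(s-o)*1e3,"lat mm",e*1e3)
E
```

```text
ch th 0.2360999604339122 mouth [0.5198 0.1871] x-res mm [ 1.8061     nan     nan -0.2426  0.5102  0.2426 -2.8457 -3.1565] x [-93.1939 -72.2224 -48.7107  -0.2426  41.0102  41.2426  98.1543 203.8435] lat mm [ 0.5455  0.2465 -0.4959 -0.0252 -0.4765  0.1549 -0.4476  0.4983]
la th 0.03394957244382256 mouth [ 0.5521 -0.1658] x-res mm [ 0.3287     nan  0.     -0.8351     nan     nan] x [-94.6713 -87.927    0.     157.1649  62.9495 130.1341] lat mm [ 0.9595 -0.6302 -0.5189  0.0823 -0.1271  0.2344]
```

```bash
cat >> h.py <<'E'
class Dock:
    def __init__(s,m,th): s.m,s.th=np.array(m),th; s.d=np.array([np.cos(th),np.sin(th)]); s.n=np.array([-s.d[1],s.d[0]])
    def w(s,x,y,z): return np.r_[s.m+x*s.d+y*s.n,z]
    def loc(s,p): v=np.array(p)[:2]-s.m; return np.array([v@s.d,v@s.n,p[2]])
    def f(s):
        F=np.array(arm.read_ft_force()); return np.array([F[:2]@s.d,F[:2]@s.n,F[2]])
CH=Dock([.5198,.1871],.2361); LA=Dock([.5521,-.1658],.0340)
np.set_printoptions(precision=4,suppress=True)
E
python3 - <<'E'
from h import *
q=quat(CH.th+np.pi)
arm.movep(CH.w(.027,0,.2),q); arm.move_gripper(0,40); print(arm.read_opening())
arm.line_to(CH.w(.027,0,.105),.12); b=CH.f(); print("base",b,arm.read_time())
for z in np.arange(.098,.0829,-.001):
    arm.line_to(CH.w(.027,0,z),.03); f=CH.f()-b; print(z,CH.loc(arm.read_tool_pos()),f)
    if abs(f[2])>16 or np.hypot(f[0],f[1])>20: break
print(arm.read_time()); wshot("w_press")
E
```

```text
0.005634742992764528
base [-0.5839  0.5779  0.1846] 5.8917
0.098 [ 0.027  -0.0002  0.098 ] [ 0.4063 -0.3581 -0.1486]
0.097 [ 0.027 -0.     0.097] [ 1.6566 -0.8647  0.3434]
0.096 [ 0.027  -0.      0.0959] [0.574  1.2287 0.0875]
0.095 [ 0.027  -0.      0.0949] [ 0.7899 -0.2691  0.5333]
0.094 [0.027  0.     0.0939] [ 0.7441  0.2559 -0.431 ]
0.093 [ 0.027  -0.      0.0929] [ 0.8682 -0.6007  0.0848]
0.092 [0.0271 0.0001 0.0922] [ 0.0038 -1.6754  0.8751]
0.091 [0.0271 0.0001 0.0913] [-0.0974 -0.8514  4.1696]
0.09 [0.0271 0.0001 0.0901] [-1.2934 -0.7452  4.47  ]
0.089 [0.0271 0.0001 0.089 ] [-0.4023 -1.4179  3.6909]
0.088 [0.0271 0.     0.088 ] [ 0.6728 -0.6712  4.6037]
0.087 [0.0262 0.0001 0.0868] [-1.5177 -1.4512  4.8158]
0.086 [0.0261 0.0002 0.0859] [-2.2912 -0.9733  5.9236]
0.08499999999999999 [0.0261 0.0002 0.0854] [-3.7411 -2.3191  8.0868]
0.08399999999999999 [0.026  0.0003 0.0851] [-3.482  -2.1245 11.9102]
0.08299999999999999 [0.026  0.0003 0.085 ] [-5.9708 -3.3973 16.1419]
10.025
```

```bash
python3 - <<'E'
from h import *
arm.line_to(CH.w(.026,0,.16),.1); arm.move_gripper(1); arm.line_to(CH.w(.03,0,.24),.2); im,p,q=wshot("w_pop"); print(arm.read_time())
cv2.imwrite("pics/pop_c.png",cv2.resize(im[20:400,200:440],None,fx=1.5,fy=1.5))
E
```

```text
12.375
```

View pics/pop_c.png

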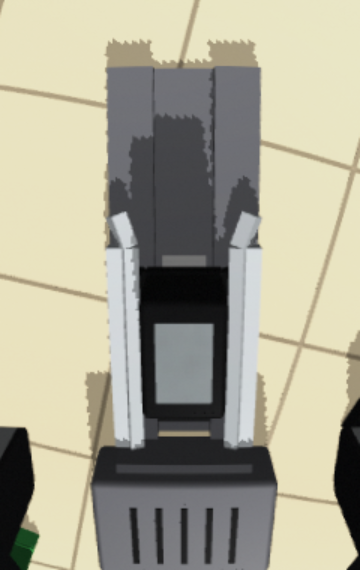

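```bash
python3 - <<'E'
from h import *
f=np.load("pics/w_pop.npz"); P=[CH.loc(wrist_pt(c,r,.074,f["p"],f["q"])) for c in(295.3,349.5) for r in(223.3,298)]
print(np.array(P)*1e3); x=np.mean(P,0)[0]; x=min(max(x,.044),.05); print(x)
arm.line_to(CH.w(x,0,.15),.2); arm.move_gripper(.75); arm.line_to(CH.w(x,0,.106),.1); b=CH.f()
arm.move_gripper(0,60); print(arm.read_opening(),arm.read_finger_force(),CH.f()-b,CH.loc(arm.read_tool_pos()),arm.read_wrist_torque(),arm.read_time())
E
```

```text
[[ 17.3359 -18.1963  74.    ]
 [ 73.015  -19.6335  74.    ]
 [ 17.312   17.6279  74.    ]
 [ 72.9857  19.1372  74.    ]]
0.04516214710208798
0.4632776676890648 60.209054946899414 [-0.6265 -0.6576  3.1381] [0.0455 0.0001 0.1067] [-0.0589 -0.0308  0.0839] 14.2583
```

```bash
python3 - <<'E'
from h import *
x0=.0455; b=np.zeros(3); z=arm.read_tool_pos()[2]
for x in np.arange(.04,-.0651,-.015):
    arm.line_to(CH.w(x,0,z),.08); f=CH.f(); print(x,CH.loc(arm.read_tool_pos()),f)
    if np.hypot(f[0],f[1])>20: break
else:
    arm.line_to(CH.w(-.065,0,z+.005),.05); print(CH.f()); arm.line_to(CH.w(-.065,0,z+.08),.15); print(CH.f(),arm.read_opening(),arm.read_time())
    t=min((LA.th,LA.th+np.pi),key=lambda t:(lambda j:9 if j is None else np.abs(np.array(j)-arm.read_joint_positions()).max())(arm.ik(LA.w(-.065,0,.2),quat(t))))
    print("theta",t,arm.ik(LA.w(-.065,0,.2),quat(t)),arm.read_joint_positions())
E
```

```text
0.04 [ 0.0396 -0.0001  0.1068] [ 0.0233 -0.6941  0.7802]
0.025 [0.0238 0.0002 0.1069] [-3.4001 -0.8383  2.5441]
0.010000000000000002 [0.0095 0.0002 0.1068] [-2.5703 -0.7531  3.5192]
-0.0049999999999999975 [-0.0058  0.0002  0.1068] [-3.9195 -0.0367  3.1633]
-0.019999999999999997 [-0.0205  0.0001  0.1068] [-2.884   0.0367  3.7454]
-0.034999999999999996 [-0.0354  0.      0.1067] [-2.7316 -0.3565  2.3591]
-0.049999999999999996 [-0.0506  0.0001  0.1067] [-2.709   0.1354  3.3737]
-0.065 [-0.0656  0.      0.1068] [-2.9287 -0.405   2.1311]
[ 0.1662 -0.6736 -4.6015]
[ 0.2753 -0.8612 -4.384 ] 0.46262290833413544 17.7417
theta 3.175592653589793 [ 0.9714  0.8366 -1.1716  1.9115  0.9069  1.052   1.0024] [ 0.2835  0.8141 -1.1438  1.9979  0.9229  0.9799  0.4684]
```

```bash
python3 - <<'E'
from h import *
q=quat(LA.th+np.pi)
arm.movep(LA.w(-.065,0,.19),q); print(LA.loc(arm.read_tool_pos())); b=LA.f(); print(b)
arm.line_to(LA.w(-.065,0,.111),.12)
for z in np.arange(.110,.1045,-.001):
    arm.line_to(LA.w(-.065,0,z),.03); f=LA.f()-b; print(z,LA.loc(arm.read_tool_pos()),f)
    if f[2]>5: break
y=0
for x in np.r_[np.arange(-.06,.031,.01)]:
    arm.line_to(LA.w(x,y,z),.06); f=LA.f()-b; print(x,y,LA.loc(arm.read_tool_pos()),f,arm.read_wrist_torque()[2])
    if abs(f[1])>4: y+=np.sign(f[1])*.0005
    if abs(f[0])>18 or abs(f[1])>15: break
np.save("b.npy",np.r_[b,y,z]); print(arm.read_time())
E
```

```text
[-0.0646  0.002   0.1902]
[ 0.1208  1.0609 -3.4273]
0.11 [-0.0647 -0.0001  0.1106] [-0.1951 -1.0747  0.7578]
0.109 [-0.065  -0.0001  0.1091] [ 0.2694 -1.3452  0.4365]
0.108 [-0.065   0.      0.1079] [ 0.5478 -0.3383  0.1946]
0.107 [-0.065  0.     0.107] [ 0.0099 -0.9203 -0.0761]
0.106 [-0.065   0.0001  0.1067] [-2.6584 -1.68    6.8607]
-0.06 0 [-0.0595  0.0003  0.1066] [-0.9164  0.1258  8.2895] -0.022499095563175642
-0.049999999999999996 0 [-0.0492  0.0004  0.1066] [-0.0183 -0.8293  8.7951] -0.011899740863868453
-0.039999999999999994 0 [-0.0396  0.0004  0.1066] [-1.3183 -1.6134  9.7415] 0.008303257877915525
-0.029999999999999992 0 [-0.0296  0.0003  0.1066] [-2.0766 -1.5371  9.3235] 0.046915011619636224
-0.01999999999999999 0 [-0.0197  0.0004  0.1066] [-2.4554 -1.6006  9.1836] 0.006380366123537798
-0.009999999999999988 0 [-0.0097  0.0006  0.1066] [-2.1427 -0.1184  8.7684] -0.061162210533607334
1.3877787807814457e-17 0 [0.0002 0.0007 0.1066] [-2.706  -0.5938  9.4222] 0.029460552634221912
0.010000000000000009 0 [0.0095 0.0009 0.1067] [-4.0782  0.0946 11.5289] 0.039291066135964905
0.020000000000000018 0 [0.0197 0.001  0.1067] [-3.5532  0.3196 10.7234] 0.033806560425083274
0.030000000000000027 0 [0.0302 0.0011 0.1067] [-2.5388 -0.2922  8.9203] -0.0027888870852700864
24.1917
```

```bash
python3 - <<'E'
from h import *
b=np.load("b.npy"); z=.1065; b=b[:3]; y=.0007
for x in np.r_[np.arange(.04,.086,.005),np.arange(.086,.112,.001)]:
    arm.line_to(LA.w(x,y,z),.03); f=LA.f()-b; l=LA.loc(arm.read_tool_pos()); print(round(x,4),l,f)
    if f[0]<-13 or abs(f[1])>12: break
print(arm.read_time()); 
E
```

```text
0.04 [0.04   0.0012 0.1067] [-2.4712  0.5363  9.1268]
0.045 [0.0448 0.0012 0.1068] [-2.1301  0.0851  8.836 ]
0.05 [0.0497 0.0012 0.1068] [-2.8823 -0.8079  8.9701]
0.055 [0.0548 0.0012 0.1068] [-2.8138 -0.2203  9.7581]
0.06 [0.0597 0.0011 0.1068] [-3.2309  0.0362  8.9365]
0.065 [0.0647 0.0011 0.1068] [-2.8793  0.723   9.8998]
0.07 [0.0697 0.0011 0.1068] [-3.4932 -0.5785  9.4901]
0.075 [0.0747 0.0011 0.1068] [-2.3862  0.2171  9.8016]
0.08 [0.0797 0.0011 0.1068] [-3.0014  0.3304  9.4559]
0.085 [0.0847 0.0011 0.1068] [-3.4513 -0.0339  8.8276]
0.086 [0.0852 0.0011 0.1068] [-4.3948 -0.3141 10.1859]
0.087 [0.0861 0.0011 0.1068] [-4.5169 -0.129  10.0759]
0.088 [0.0871 0.0011 0.1069] [-4.5571  0.4598 10.0485]
0.089 [0.088  0.0011 0.1068] [-4.7679 -0.253  11.4995]
0.09 [0.0891 0.0011 0.1069] [-4.5948 -0.1836  9.5352]
0.091 [0.0901 0.0011 0.1069] [-4.6253 -0.5901 10.3078]
0.092 [0.0911 0.0011 0.1068] [-4.2049 -0.0139 10.537 ]
0.093 [0.0921 0.0011 0.1068] [-4.4468  0.1498 10.5851]
0.094 [0.0931 0.0011 0.1068] [-4.3976 -0.3428 10.8323]
0.095 [0.0942 0.001  0.1068] [-4.7893  0.0438  9.8363]
0.096 [0.0951 0.0011 0.1068] [-4.2632 -0.6902  9.7796]
0.097 [0.0956 0.0011 0.1068] [-6.2785  0.0425 10.7812]
0.098 [0.0957 0.0011 0.1068] [-7.564  -0.9364 12.5796]
0.099 [0.0959 0.0011 0.1068] [-10.7877  -0.6373  13.8014]
0.1 [0.0961 0.0012 0.1069] [-13.512   -0.1895  16.9275]
31.275
```

```bash
python3 - <<'E'
from h import *
b=np.load("b.npy")[:3]; y=.001; z=.1067
for x in np.arange(.097,.0885,-.001):
    arm.line_to(LA.w(x,y,z),.03); f=LA.f()-b; l=LA.loc(arm.read_tool_pos()); print(round(x,4),l,f)
    if f[0]>8: break
arm.line_to(LA.w(l[0]+.0012,y,z),.03); print(LA.loc(arm.read_tool_pos()),LA.f()-b)
arm.move_gripper(.8); x=LA.loc(arm.read_tool_pos())[0]
arm.line_to(LA.w(x,y,.15),.1); arm.line_to(LA.w(x-.03,y,.24),.2); arm.move_gripper(1); im,p,q=wshot("w_done")
print(arm.read_time()); cv2.imwrite("pics/done_c.png",cv2.resize(im[20:400,180:460],None,fx=1.5,fy=1.5))
E
```

```text
0.097 [0.0955 0.0011 0.1068] [-6.5547 -0.3092 10.2738]
0.096 [0.0953 0.0011 0.1068] [-4.3269  0.0737  9.5017]
0.095 [0.0951 0.001  0.1068] [-1.6203  0.5205  8.2594]
0.094 [0.0948 0.001  0.1067] [ 1.0289 -0.5117  4.6526]
0.093 [0.0937 0.0009 0.1067] [ 2.5722 -0.9528  4.2562]
0.092 [0.0927 0.001  0.1068] [4.613  0.1881 2.5021]
0.091 [0.0924 0.0009 0.1068] [ 6.5702 -0.7373  0.9039]
0.09 [0.0922 0.0009 0.107 ] [8.3702 0.0059 1.5331]
[0.093  0.001  0.1068] [0.7361 0.3885 5.7113]
35.5083
```

View pics/done_c.png

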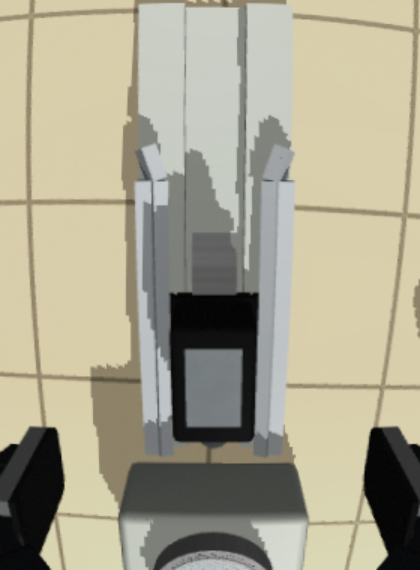

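The picture shows the pack straight between the lamp's rails at crop (213, 370). The catch's full length is visible in front of its tail (rows 232–295). The stop was felt at x = 95.6 mm and the catch held at 92.3 mm when I pulled back, which matches the 3 mm of play. The pack is latched and the gripper is clear.

```bash
python3 -c "
from h import *
print(ticket.finish_job())"
```

```text
the job is handed in; nothing more can be done
None
```

The battery pack is out of the charger and latched in the emergency lamp, held between the lamp's catch and end stop with about 3 mm of play; the gripper is clear and the job was handed in at about 35.5 s, with no verdict returned.

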